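# Clamp a specimen cup in the bench shaker with its fold-out crank

## Robot

A 7-joint arm with a two-finger parallel gripper is mounted at the origin on a cart in front of the work surface, level with it; the furniture and walls round the work are solid. World frame = base frame: x ahead of the robot, y to its left, z up, the work surface at z = 0. Lengths are in mm, angles in rad, forces in N, time in s.
With the tool pointing down it reaches from about 350 to 900 mm from the base axis. Payload 8.1 kg.
Tool frame: the origin (TCP) lies midway between the tips of the shut fingers; the grasp point (between the pads) lies 19 mm behind it; z points along the fingers, y is the direction in which the jaws open and shut (so a half turn about z gives the same grasp; the last joint's range is limited). The gripper opens to 85 mm and grips with 20 to 120 N. Pads are 22 mm wide; open, the fingers measure 114 mm over their backs; the gripper's body (76 mm by 85 mm) begins 54 mm behind the grasp point. The pads swing forward as they close: fully open they stand 13 mm farther back than shut.
Start: joints at [-1.338, 0.434, 0.025, 1.573, -0.012, 1.134, -0.075], TCP at [205.981, 590.097, 209.423] pointing down, gripper open.
Joint ranges: [-2.62, 2.62], [-0.44, 2.09], [-1.27, 1.32], [0.08, 2.57], [-1.32, 4.46], [0.12, 2], [-2.74, 2.74]. Speed limits (rad/s): [2.22, 2.22, 3.01, 3.01, 3.14, 3.14, 3.14].

## Interface

Orientations are given as a rotation vector (axis times angle).
In Python, from plant import * gives the robot as it stands. Calls block until the motion is done:
- move_ptp(position, orientation): joint-space move of the TCP to a pose.
- movel(position, frame=None, v=150, threshold=None): straight line of the TCP; frame=None keeps the orientation; v is the mean speed in mm/s. With threshold (N) it stops when the force on the tool has changed by that much, and returns True; else False.
- goto_joints(angles): joint-space move.
- release() and clamp(): open the fingers fully, or close them until they stop; the grip force is fixed at half the most.
- sleep(seconds).
- solve_ik(position, orientation): joint angles nearest the present ones, or None.
- read_state(): the state.
- grab_frame(name): name is "scene" or "side" or "wrist"; returns the picture (420x560x3 uint8, blue, green, red); there is no depth.
- camera_info(name): a dict with "mtx" (3x3 intrinsics, pixels), "R" (3x3) and "t" (3): a world point X has camera coordinates R X + t. Camera axes: x right, y down, z forward; pixel columns grow to the right and rows downward; lengths in mm; the calibration is good to about 2 mm. A picture is of the moment at which its call begins: read the wrist's pose just before it. camera_info takes no time and is no camera call; for the wrist camera it gives the pose at the moment of the call.
A pose or a line that the arm cannot do raises IKError and nothing moves.
- hand_in(): hands the job in, once; it reports no verdict.
Trained networks look in the newest picture that a camera, given by its name, has taken for a name from the list of things; names that differ only in an ending like _2 or _b are one class to them, and where a whole thing is asked for, a point or a joint stands for the part that bears it (a point fixed in the world has none). Each returns a list of dicts, best first, with "confidence" (0 to 1); they miss things now and then, are a little off and sometimes report something else, mostly with a low value. They report only what shows in the picture. A call takes as long as a camera call. They do not tell look-alikes from the thing itself.
- find_in(camera, thing): "centre" ([x, y, z] in mm, in world coordinates, good to about 4 mm: the middle of the surface that is visible of it).
- silhouettes(camera, thing): "region" (420x560 bool, what is visible of it).
- mark_of(camera, thing): "centre" ([x, y, z] in mm, in world coordinates, good to about 4 mm: a listed point, or the origin of a listed thing).
The state is a dict: "time": time; "qpos": joint angles; "joint_velocities": joint speeds; "effort": joint torques, N m; "tool_pos": TCP position; "eef_rot": TCP orientation; "force": force on the tool from outside, world axes, zero at the start; "moment": the same for the moment, N m; "width": finger opening in mm.
Only numpy, scipy, OpenCV 4.12 (cv2) and the standard library are available. Lean on these libraries where they do the work, as an engineer would, in place of code of your own. Each camera call takes 0.05 s, during which the arm holds its last target. There are 200 camera calls.

## Task

The lidded specimen cup standing in the bench shaker has to be clamped ready for shaking. Swing the folded crank handle right over until it lies flat on the outside with its knob up, then take the knob and crank clockwise (seen from above) until the sprung pressure pad comes down on the lid and about half a turn further, so that its springs are half squeezed but never solid. Then fold the handle back flat over the hub, knob down, so that nothing swings about when the shaker runs, let go, and leave the cup and vial beside the shaker where they stand.

Things in the scene. Friction and masses are not known exactly. Their poses are not given: they have to be found in the camera images.
- shaker: The bench shaker, fixed to the worktop: white housing 190 (x) x 180 (y) x 50 mm with the dials on its front (-x) face, on it an aluminium platform, two upright steel guide columns 12 mm thick at y = +-62 mm, x = 0, and across their tops a grey cross-head 44 (x) x 156 (y) mm, from 199 to 219 mm high. Origin: centre of its underside, on the worktop, directly below the crank's axis; z up.
- axis (a point): Point on the vertical crank axis, over the middle of the cross-head, 271 mm above the worktop: the height of the handle's hinge pin. Fixed to the shaker.
- crank (a joint): Turning angle of the crank hub about the vertical axis, rad, over several turns (0 to 20): grows clockwise seen from above, which lowers the clamp 12 mm a turn (1.91 mm per rad). At 0 the pressure pad hangs 26 mm above the specimen cup's lid, so it meets the lid near 13.6 rad. The direction from axis to hinge has yaw = shaker yaw - this angle. The screw is self-locking: it stays where it is left and needs about 0.06 N m to turn.
- hinge (a point): Middle of the handle's hinge pin, on the hub 20 mm out from the crank axis and at the same height as point axis. Its x axis points radially outward from the crank axis, its y axis along the pin, z up.
- handle (a joint): Fold angle of the crank handle about the hinge pin, rad: 0 = folded, lying level across the hub and past it, knob hanging down; pi/2 = arm pointing straight up; pi = swung out, lying level and pointing radially outward, knob standing up. It rests on a stop at both ends; only slight friction, so some 15 degrees past the upright it falls over to that side.
- paddle (a point): Point in the middle of the handle's flat aluminium arm (8 mm thick), 55 mm from the hinge pin. From 24 to 67 mm from the pin the arm is a paddle 24 mm wide, nearer the pin it is 14.5 mm wide. The knob is on one face of the paddle at this point. The paddle is wider than the knob, so while folded the knob cannot be pinched from above, only the paddle's two long edges. x axis: along the arm towards the pin; y: across the paddle, along the hinge pin.
- knob_mid (a point): Point on the knob's axis, 25 mm from the arm's mid-plane. The black knob is 40 mm long (from 4 to 44 mm from the mid-plane), 19 mm thick at its thickest and turns freely on its own axis. Swung out, it stands upright 75 mm from the crank axis, its top 315 mm above the worktop, the paddle's upper face 275 mm; folded, its end hangs 8 mm above the cross-head.
- pad (a joint): How far the pressure pad is pushed up on its springs against the clamp carriage, m: 0 = springs free (12 mm gap), 0.012 = squeezed solid. It grows 12 mm per turn of the crank once the pad rests on the lid (spring 1.5 N/mm).
- pad_face (a point): Centre of the underside of the round pressure pad (66 mm across) that comes down on the cup's lid.
- seat (a point): Centre of the rubber mat on the platform, 64 mm above the worktop, inside a plastic collar 7 mm high and 61 mm wide inside, where the specimen cup stands.
- specimen: The specimen cup to be clamped: lidded cup, 63 mm across the lid, 71 mm high, standing upright in the collar under the pad; about 0.1 kg. Origin: centre of its underside, z up.
- waiting_cup: Another lidded specimen cup, 63 mm across, 81 mm high, standing loose on the worktop beside the shaker's +y side; to be left alone. Origin: centre of its underside.
- vial: A small brown vial with white cap, 24 mm across, 47 mm high, standing loose on the worktop beside the shaker's -y side; to be left alone. Origin: centre of its underside.
Not all that is in view belongs to the job. There is more than one size of the specimen; the one meant has the size given above.

How it is judged:
By the outcome, as a careful person would: the job done as asked, in the order asked, and still so for the second after the job is handed in, with the robot touching nothing.
It also fails if it takes over 72 s, if anything falls off the work surface, if the arm or the gripper's body presses on something with over 40 N, if the wrist force passes 120 N, or if a joint passes its speed limit or range.

## Working session

There is one attempt and no reset: what is moved stays moved. The work goes in short steps, each a Python script; the robot and the scene stay as the last script left them, time stands still between calls to the robot, and variables do not carry over. Pictures are saved under pics/ and viewed, about 8 in all and at most 12, crops included, and the job is handed in when it is done.

```bash
ls; mkdir -p pics
python3 - <<'E'
from plant import *
import cv2
for c in ("scene","side"):
    im=grab_frame(c); cv2.imwrite(f"pics/{c}0.png",im)
    for t in ("shaker","axis","hinge","paddle","knob_mid","pad_face","seat","specimen","waiting_cup","vial"):
        try: r=mark_of(c,t)
        except Exception as e: r=[];print(t,e)
        print(c,t,[([round(float(v)) for v in d["centre"]],round(d["confidence"],2)) for d in r[:3]])
    i=camera_info(c);print((-i["R"].T@i["t"]).round())
s=read_state();print(s["time"],s["eef_rot"],s["width"])
E
```

```text
pics
scene shaker [([556, -80, 3], 0.72)]
scene axis [([557, -79, 270], 0.97)]
scene hinge [([551, -63, 274], 0.76)]
scene paddle [([562, -115, 273], 0.75)]
scene knob_mid [([561, -114, 245], 0.89)]
scene pad_face [([556, -79, 148], 0.61)]
scene seat [([557, -81, 64], 0.77)]
scene specimen [([480, -273, 1], 0.96), ([410, -248, 1], 0.91), ([554, -78, 66], 0.62)]
scene waiting_cup [([470, 43, -2], 0.88), ([580, -228, -3], 0.64)]
scene vial [([578, -227, 3], 0.65), ([557, -80, 65], 0.43)]
[ -22. -923.  676.]
side shaker [([554, -77, 1], 0.94)]
side axis [([555, -78, 270], 0.6)]
side hinge [([556, -60, 271], 0.87)]
side paddle [([559, -115, 268], 0.64)]
side knob_mid [([565, -116, 247], 0.61)]
side pad_face [([556, -78, 156], 0.51)]
side seat [([556, -81, 65], 0.77), ([556, -112, 272], 0.31)]
side specimen [([482, -269, -1], 0.94), ([408, -240, 4], 0.79), ([558, -81, 66], 0.56)]
side waiting_cup [([470, 43, -1], 0.67)]
side vial [([581, -231, -1], 0.43)]
[ 165. -938.  910.]
1.1 [5.25143431e-01 3.09737366e+00 7.82174527e-05] 85.5193762724716
```

View pics/scene0.png

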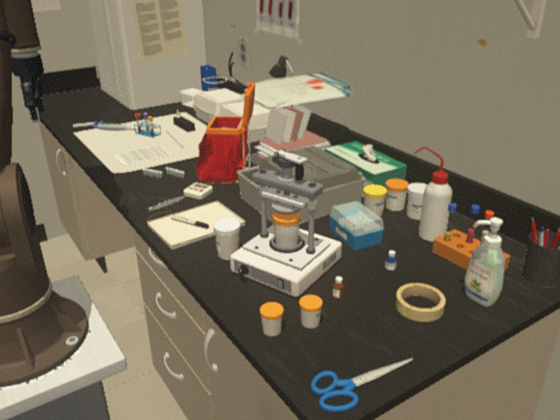

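View pics/side0.png

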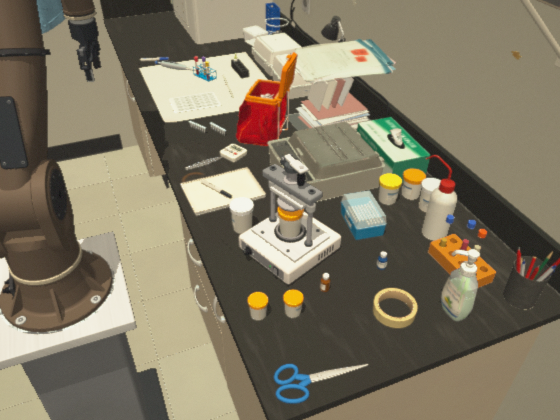

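```bash
cat > h.py <<'E'
from plant import *
import numpy as np, cv2
from scipy.spatial.transform import Rotation as Rn
def down(psi):  # tool pointing down, jaws along yaw psi (deg)
    p=np.radians(psi); y=np.array([np.cos(p),np.sin(p),0]); z=np.array([0,0,-1.])
    return Rn.from_matrix(np.c_[np.cross(y,z),y,z]).as_rotvec()
def st(): 
    s=read_state(); return round(s["time"],1),np.round(s["tool_pos"],1),np.round(s["force"],1),round(s["width"],1)
def marks(c,things):
    for t in things:
        print(c,t,[([round(float(v),1) for v in d["centre"]],round(d["confidence"],2)) for d in mark_of(c,t)[:2]])
def proj(c,X):
    i=camera_info(c); q=i["mtx"]@(i["R"]@np.array(X,float)+i["t"]); return (q[:2]/q[2]).round(1)
E
python3 - <<'E'
from h import *
p=read_state()["tool_pos"]
movel([p[0],p[1],420],v=250)
for psi in (8,188,30,210):
    q=solve_ik([557,-90,420],down(psi)); print(psi,None if q is None else np.round(q,2))
    q=solve_ik([557,-115,252],down(psi)); print(psi,None if q is None else np.round(q,2))
print(st())
E
```

```text
8 [-0.64  0.32  1.02  1.4  -0.27  1.58  0.5 ]
8 [-0.58  0.43  1.    1.7  -0.38  1.22  0.65]
188 [-0.7   0.36  1.16  1.4  -0.33  1.59 -2.58]
188 [-0.66  0.49  1.16  1.71 -0.47  1.26 -2.39]
30 [-0.64  0.32  1.02  1.4  -0.27  1.58  0.88]
30 [-0.58  0.42  1.    1.7  -0.38  1.22  1.03]
210 [-0.7   0.36  1.16  1.4  -0.33  1.59 -2.2 ]
210 [-0.66  0.49  1.16  1.71 -0.47  1.26 -2.01]
(2.1, array([205.8, 589.7, 418.6]), array([ 0.7, -0.8, -1.1]), 85.4)
```

Run:
```python
from h import *
q=np.array(read_state()["qpos"]); q[0]=0.05; q[6]=0.0
goto_joints(q); print(st())
for psi in (8,30):
    for P in ([557,-90,400],[557,-115,252],[557,-10,330],[630,-79,300],[480,-79,300],[557,-150,280]):
        r=solve_ik(P,down(psi)); print(psi,P,None if r is None else np.round(r,2))
move_ptp([530,-90,400],down(8)); print(st())
im=grab_frame("wrist"); cv2.imwrite("pics/w1.png",im)
marks("wrist",["axis","hinge","paddle","knob_mid","shaker"])
for t in [("axis",[556,-79,271])]: print(proj("wrist",t[1]))
```

```text
(4.9, array([ 616.2, -102.2,  418.5]), array([-0.1,  0. ,  1.5]), 85.4)
8 [557, -90, 400] [ 0.07  0.24 -0.01  1.39  0.    1.51  0.2 ]
8 [557, -115, 252] [ 0.12  0.31 -0.01  1.65  0.    1.18  0.25]
8 [557, -10, 330] [-0.04  0.25 -0.05  1.54  0.01  1.35  0.05]
8 [630, -79, 300] [ 0.05  0.4  -0.01  1.4   0.01  1.34  0.18]
8 [480, -79, 300] [ 0.07  0.14 -0.02  1.75  0.    1.25  0.19]
8 [557, -150, 280] [ 0.17  0.31  0.    1.59 -0.    1.25  0.31]
30 [557, -90, 400] [ 0.12  0.25 -0.07  1.38  0.02  1.51  0.57]
30 [557, -115, 252] [ 0.17  0.31 -0.08  1.65  0.03  1.18  0.61]
30 [557, -10, 330] [ 0.01  0.25 -0.11  1.54  0.03  1.35  0.42]
30 [630, -79, 300] [ 0.09  0.4  -0.08  1.4   0.03  1.34  0.54]
30 [480, -79, 300] [ 0.13  0.15 -0.09  1.75  0.01  1.25  0.56]
30 [557, -150, 280] [ 0.22  0.31 -0.06  1.58  0.02  1.25  0.68]
(5.4, array([529.5, -89.4, 400.7]), array([ 0.3, -0.5,  0.7]), 85.7)
wrist axis [([555.6, -79.7, 268.5], 0.76)]
wrist hinge [([553.5, -64.1, 269.3], 0.64)]
wrist paddle [([554.5, -79.4, 265.8], 0.72), ([561.1, -114.3, 270.7], 0.55)]
wrist knob_mid [([564.8, -115.2, 247.0], 0.87), ([564.9, -110.9, 270.3], 0.75)]
wrist shaker []
[310.7 191.4]
```

View pics/w1.png

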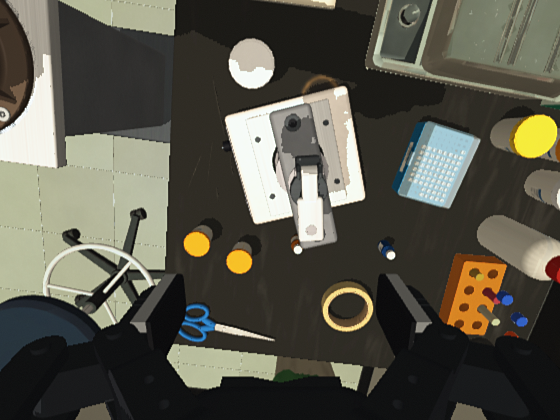

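Run:
```python
from h import *
im=cv2.imread("pics/w1.png")
c=cv2.resize(im[80:260,215:375],None,fx=4,fy=4,interpolation=cv2.INTER_CUBIC)[:,:]
c=cv2.resize(im[95:245,220:375],(775,600*775//800+169)[:2] if 0 else (620,600),interpolation=cv2.INTER_CUBIC)
cv2.imwrite("pics/w1c.png",c)
```

```text
(no output)
```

View pics/w1c.png

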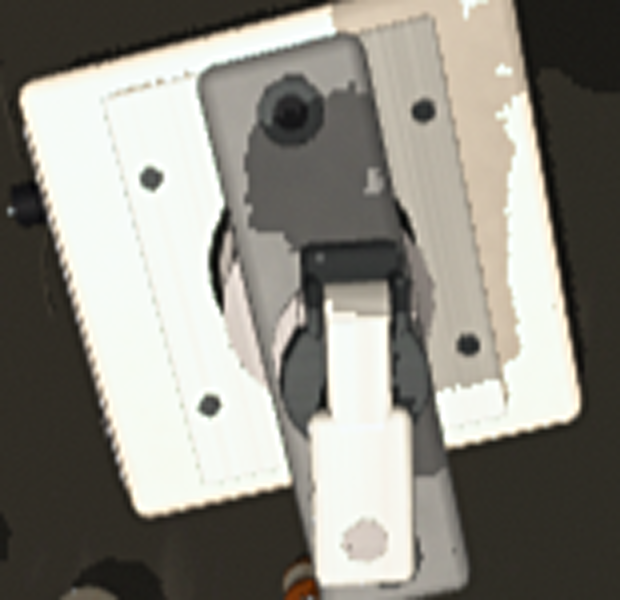

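Run:
```python
from h import *
i=camera_info("wrist")
def bp(u,v,z):
    p=np.array([220+u/4-.0,95+v/4,1]); d=i["R"].T@np.linalg.inv(i["mtx"])@p; o=-i["R"].T@i["t"]
    return (o+d*(z-o[2])/d[2])[:2]
def yaw(a,b): d=b-a; return round(float(np.degrees(np.arctan2(d[1],d[0]))),1)
print("screw",bp(365,540,275))
print("paddle mid ends",bp(361,420,275),bp(365,582,275),"edges",yaw(bp(318,570,275),bp(310,430,275)),yaw(bp(412,570,275),bp(412,425,275)))
print("width",np.linalg.norm(bp(313,500,275)-bp(412,500,275)))
print("pin block",bp(303,245,275),bp(402,243,275),yaw(bp(303,245,275),bp(402,243,275)))
print("head", yaw(bp(465,575,219),bp(360,45,219)),"end", yaw(bp(205,70,219),bp(350,37,219)))
print("housing",yaw(bp(150,515,50),bp(25,95,50)),yaw(bp(575,415,50),bp(515,5,50)),yaw(bp(150,515,50),bp(570,420,50)))
print("axis by column", bp(290,110,219))
```

```text
screw [ 562.13603332 -114.36869023]
paddle mid ends [556.42056425 -86.05812576] [ 563.88996532 -124.71535421] edges 102.1 100.2
width 22.79786912180887
pin block [537.42887218 -49.10061628] [558.62929734 -45.67665408] 9.2
head 111.3 end 20.3
housing 112.6 110.3 21.4
axis by column [532.5285423  -22.95699844]
```

```bash
cat >> h.py <<'E'
AX=np.array([556.,-79.5]); 
def rad(yaw): a=np.radians(yaw); return np.array([np.cos(a),np.sin(a)])
def pad_tcp(f,yaw,R=55,off=19):
    r=rad(yaw); xy=AX+(20-R*np.cos(f))*r
    return [xy[0],xy[1],271+R*np.sin(f)-off]
def arc(f0,f1,yaw,n,v=90):
    for f in np.linspace(f0,f1,n+1)[1:]:
        movel(pad_tcp(f,yaw),v=v); s=st(); print(round(f,2),s[1],s[2],s[3])
        if np.linalg.norm(s[2])>60: print("STOP"); return
E
python3 - <<'E'
from h import *
im=cv2.imread("pics/scene0.png"); 
for n,X in (("lid",[556,-79.5,135]),("p1",[556,-79.5,151.6]),("p2",[556,-79.5,139.6])): print(n,proj("scene",X))
cv2.imwrite("pics/pad0.png",cv2.resize(im[180:270,245:335],(600,600),interpolation=cv2.INTER_CUBIC))
P=pad_tcp(0,100); move_ptp([P[0],P[1],300],down(10)); movel(P,v=80); print(st())
clamp(); print(st())
arc(0,0.6,100,3); print(st())
E
```

```text
lid [287.1 214.4]
p1 [287.1 207.5]
p2 [287.1 212.5]
(6.9, array([ 562.4, -113.9,  252.6]), array([-0.1, -0.8,  0.4]), 85.7)
(7.6, array([ 562.1, -114. ,  252.4]), array([-2.1, -0.4,  5.9]), 18.5)
0.2 [ 562.3 -112.8  263.2] [-1.3 -0.  -0.2] 0.4
0.4 [ 561.7 -109.6  273.8] [-0.3  1.  -0.2] -0.2
0.6 [ 560.7 -104.2  283.6] [-0.5 -0.5  0. ] 0.0
(8.4, array([ 560.7, -104.2,  283.6]), array([-0.5, -0.5,  0. ]), 0.0)
```

View pics/pad0.png

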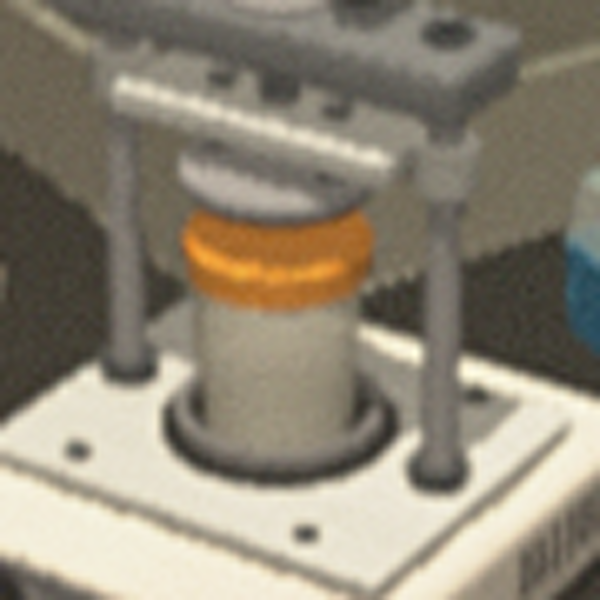

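Run:
```python
from h import *
im=grab_frame("wrist"); s=grab_frame("side")
a=cv2.resize(s[120:260,220:360],(560,560),interpolation=cv2.INTER_CUBIC)
cv2.imwrite("pics/chk1.png",cv2.resize(np.hstack([cv2.resize(im,(560,420)),cv2.resize(a,(420,420))]),(800,343)))
marks("side",["paddle","hinge","knob_mid"])
```

```text
side paddle [([553.4, -114.3, 274.5], 0.72)]
side hinge [([555.2, -61.9, 271.4], 0.61)]
side knob_mid [([563.6, -116.9, 246.9], 0.71)]
```

View pics/chk1.png

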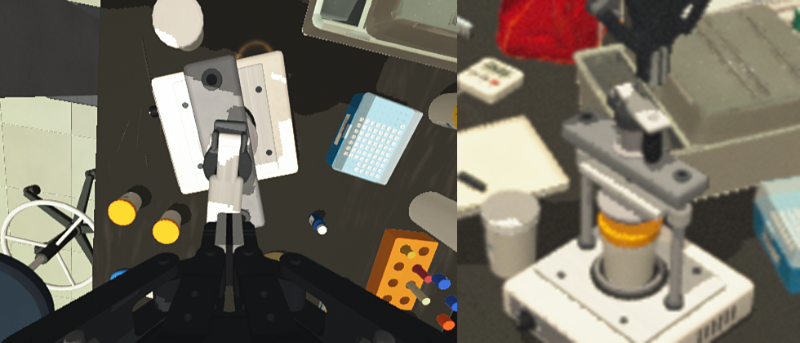

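Run:
```python
from h import *
movel(np.array(pad_tcp(0,100))+[0,0,45],v=150)
release(); print(st())
grab_frame("wrist"); marks("wrist",["paddle","hinge","axis"])
P=pad_tcp(0,100,off=23); movel(P,v=100); print(st())
im=grab_frame("wrist")
clamp(); print(st()); sleep(.2); print(st(),read_state()["moment"]); sleep(.3); print(st())
im2=grab_frame("wrist")
cv2.imwrite("pics/chk2.png",np.hstack([im,im2])[:, :][100:420][:, :] if 0 else cv2.resize(np.hstack([im[:, 100:460],im2[:,100:460]]),(720,420)))
```

```text
(9.8, array([ 562.1, -114. ,  297. ]), array([ 0.8,  0.4, -0.1]), 85.5)
wrist paddle [([557.8, -114.9, 272.3], 0.95)]
wrist hinge [([552.7, -62.0, 272.8], 0.62)]
wrist axis [([554.8, -82.6, 266.6], 0.73), ([552.6, -60.8, 273.3], 0.67)]
(10.6, array([ 562.3, -114. ,  248.4]), array([-0.5, -1. ,  0.9]), 85.2)
(11.2, array([ 561.7, -114.3,  248.4]), array([-4.4, -1.1,  5.1]), 21.7)
(11.4, array([ 561.7, -114.3,  248.3]), array([-3.3, -0.5,  6.1]), 21.7) [-0.20589618  0.92819534  0.21954017]
(11.7, array([ 561.8, -114.3,  248.3]), array([-3.4, -1. ,  5.7]), 21.6)
```

View pics/chk2.png

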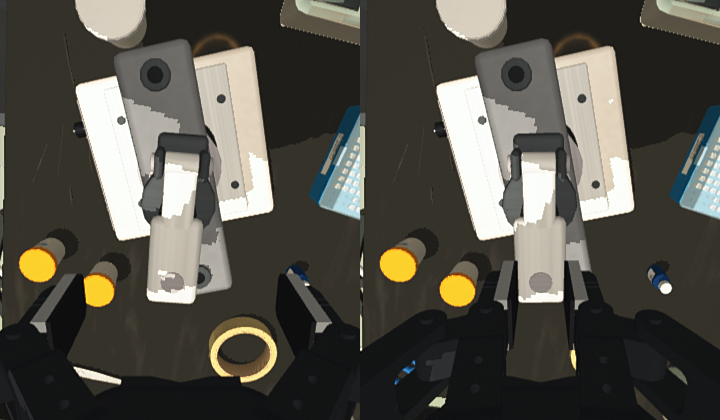

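Run:
```python
from h import *
for f in (0.1,0.2,0.35,0.5):
    movel(pad_tcp(f,100,off=23),v=60); print(f,st())
    if st()[3]<15: break
```

```text
0.1 (12.0, array([ 561.5, -113.4,  252.9]), array([-1.5, -0. , -5.5]), 21.8)
0.2 (12.3, array([ 561.1, -112. ,  258.4]), array([-3.4,  4.3, -8.9]), 21.4)
0.35 (12.6, array([ 560.7, -109. ,  267. ]), array([-4.8,  5.4, -8.8]), 20.7)
0.5 (12.9, array([ 560.1, -105.5,  274.7]), array([-5.2,  5.7, -8.1]), 20.3)
```

Run:
```python
from h import *
for f in (0.25,0.03): movel(pad_tcp(f,100,off=23),v=100)
print(st()); release()
movel(pad_tcp(0,100,off=30),v=100); print(st())
clamp(); print(st())
ok=True
for f in np.arange(0.15,2.06,0.19):
    movel(pad_tcp(f,100,off=30),v=90); s=st(); print(round(f,2),s[1]-pad_tcp(f,100,off=30),s[2],s[3],s[0])
    if s[3]<15: ok=False; break
grab_frame("side");marks("side",["paddle","knob_mid"])
```

```text
(13.4, array([ 562.6, -114.2,  251.7]), array([-5.6,  1.1,  6.6]), 20.1)
(14.3, array([ 561.6, -113.9,  240.4]), array([-0.4, -0.6,  0.9]), 85.5)
(14.9, array([ 562. , -114. ,  241.3]), array([-1.9, -0. ,  4.7]), 22.3)
0.15 [-0.97044272  0.36006323 -0.71909729] [-2.5  0.7 -5.4] 22.4 15.2
0.34 [-0.93095608  1.16761065 -0.34179007] [-3.7  3.4 -6.7] 21.9 15.4
0.53 [-1.0674046   1.43729502 -0.10433377] [-3.2  3.7 -9.9] 21.4 15.7
0.72 [-1.00726966  1.72497103  0.43384304] [ -4.2   4.8 -11.5] 21.9 15.9
0.91 [-0.88870715  1.64703143  0.87729432] [ -4.4   2.5 -11.6] 21.4 16.2
1.1 [-0.85917414  0.97261868  1.1835952 ] [ -5.7   0.5 -10.2] 20.9 16.5
1.29 [-0.67372087  0.31393819  1.45407147] [-6.1 -2.6 -8. ] 20.6 16.8
1.48 [-0.59300938  0.41502147  1.82655355] [-6.9 -2.6 -4.8] 19.8 17.0
1.67 [0.11886981 2.239344   2.67041576] [-4.6  2.3 -2.1] 0.5 17.3
side paddle [([559.3, -69.6, 325.3], 0.66)]
side knob_mid [([548.9, -93.0, 321.5], 0.59)]
```

Run:
```python
from h import *
s=grab_frame("side"); w=grab_frame("wrist"); print(st())
marks("wrist",["paddle","knob_mid","hinge"])
a=cv2.resize(s[100:240,220:360],(420,420),interpolation=cv2.INTER_CUBIC)
cv2.imwrite("pics/chk3.png",np.hstack([a,w[:,100:460]]))
```

```text
(17.5, array([552.6, -53.2, 297.8]), array([-3.5,  2.1,  3.7]), -0.1)
wrist paddle []
wrist knob_mid []
wrist hinge [([567.6, -65.6, 271.2], 0.76)]
```

View pics/chk3.png

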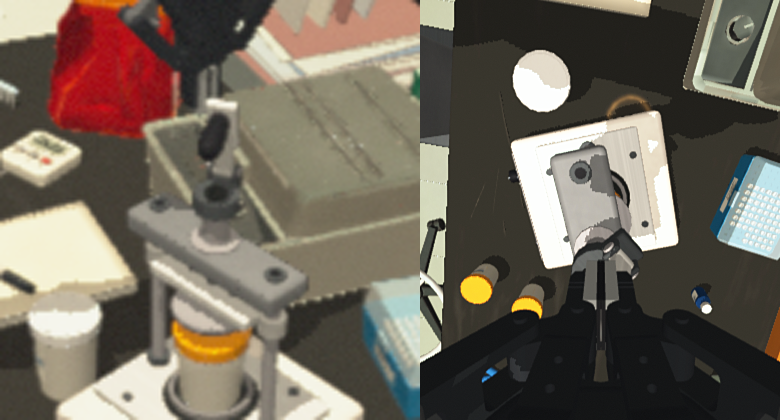

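Run:
```python
from h import *
p=np.array(read_state()["tool_pos"])
movel(p+[-12,2,0],v=100); movel(p+[-12,2,110],v=250)
move_ptp([525,-120,430],down(30)); print(st())
for c in ("wrist","side","scene"):
    im=grab_frame(c); marks(c,["paddle","knob_mid","hinge"])
    if c=="wrist": cv2.imwrite("pics/w4.png",im)
```

```text
(19.1, array([ 524.7, -120.1,  428.8]), array([-1. ,  0.3, -0.7]), 0.0)
wrist paddle []
wrist knob_mid [([530.8, -106.4, 245.4], 0.94)]
wrist hinge [([569.1, -68.6, 275.3], 0.59)]
side paddle [([527.3, -101.5, 271.2], 0.55)]
side knob_mid [([534.1, -105.9, 247.3], 0.54)]
side hinge [([574.3, -69.1, 273.2], 0.68), ([535.3, -106.2, 248.6], 0.22)]
scene paddle [([527.5, -104.7, 273.3], 0.63)]
scene knob_mid [([530.3, -103.6, 246.0], 0.77)]
scene hinge [([556.1, -81.7, 271.2], 0.48)]
```

View pics/w4.png

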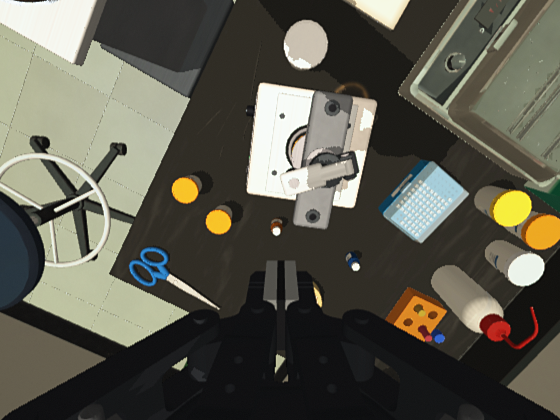

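```bash
cat >> h.py <<'E'
def tpose(f,t,yaw,R=55,off=30):
    r=rad(yaw); pin=np.array([-r[1],r[0],0]); r3=np.array([r[0],r[1],0])
    P=np.array([*AX,271])+20*r3+R*(-np.cos(f)*r3+np.sin(f)*np.array([0,0,1]))
    rot=Rn.from_rotvec(t*pin)*Rn.from_rotvec(down(yaw-90))
    return P+off*rot.as_matrix()[:,2], rot.as_rotvec()
def handle_yaw(c="wrist",z=275):
    grab_frame(c); i=camera_info(c)
    for d in silhouettes(c,"handle")[:2]:
        m=d["region"].astype(bool); v,u=np.nonzero(m)
        D=(i["R"].T@np.linalg.inv(i["mtx"])@np.c_[u,v,np.ones(len(u))].T); o=-i["R"].T@i["t"]
        X=(o[:,None]+D*((z-o[2])/D[2]))[:2].T
        (cx,cy),(w,h),a=cv2.minAreaRect(X.astype(np.float32))
        e,V=np.linalg.eigh(np.cov(X.T)); p=V[:,1]
        print("handle conf",round(d["confidence"],2),"mean",X.mean(0).round(1),"pca yaw",round(float(np.degrees(np.arctan2(p[1],p[0])))%180,1),"rect",round(cx,1),round(cy,1),round(w,1),round(h,1),round(a,1))
E
python3 - <<'E'
from h import *
for yaw in (40,48):
    for f,t in ((0,0),(1,.4),(1.5,.65),(1.9,.85)):
        q=solve_ik(*tpose(f,t,yaw)); print(yaw,f,None if q is None else np.round(q,2))
handle_yaw()
move_ptp([510,-110,400],down(-45)); release(); print(st())
handle_yaw(); marks("wrist",["paddle","hinge","knob_mid"])
E
```

```text
40 0 [ 0.    0.27  0.11  1.74 -0.03  1.13 -0.75]
40 1 [-0.15  0.45  0.1   1.42  0.19  1.59 -0.96]
40 1.5 [-0.23  0.62  0.11  1.23  0.29  1.84 -0.99]
40 1.9 [-0.67  0.98  1.14  1.14 -0.12  1.92 -0.46]
48 0 [ 0.02  0.27  0.1   1.73 -0.03  1.13 -0.61]
48 1 [-0.15  0.43  0.07  1.46  0.24  1.56 -0.86]
48 1.5 [-0.24  0.58  0.07  1.29  0.35  1.79 -0.93]
48 1.9 [-0.3   0.72  0.08  1.17  0.43  1.96 -0.94]
handle conf 0.57 mean [542.3 -90.1] pca yaw 45.2 rect 543.9 -86.2 70.7 25.7 47.9
(21.7, array([ 510., -110.,  400.]), array([-0.4,  0.3, -0.2]), 85.6)
handle conf 0.98 mean [545.1 -89.5] pca yaw 46.4 rect 546.8 -87.4 70.6 23.3 46.4
wrist paddle [([533.8, -105.1, 273.5], 0.77)]
wrist hinge [([567.2, -72.6, 273.8], 0.65), ([532.5, -107.5, 242.8], 0.17)]
wrist knob_mid [([530.7, -109.7, 247.2], 0.96)]
```

```bash
cat > swing.py <<'E'
from h import *
Y=46
def go(f,t,v=90,R=56,off=31,yaw=None):
    P,o=tpose(f,t,Y if yaw is None else yaw,R,off); movel(P,o,v=v); return P
E
python3 - <<'E'
from swing import *
P,o=tpose(0,-.1,Y,56,31)
move_ptp(P+[0,0,55],o); movel(P,v=120); print(st())
clamp(); print(st())
for f in np.arange(0.19,2.0,0.19):
    t=min(-.1+.4*f,.65)
    P=go(f,t); s=st(); print(round(f,2),(s[1]-P).round(1),s[2],s[3],s[0])
    if s[3]<15: break
grab_frame("side");marks("side",["paddle","knob_mid","hinge"])
E
```

```text
(23.1, array([ 534. , -103.1,  241.5]), array([ 0.7,  0.5, -0.4]), 85.1)
(23.7, array([ 533.1, -103.1,  240.6]), array([-3. , -0. ,  4.8]), 22.0)
0.19 [-0.1  0.2 -0.7] [ 0.4  0.2 -1.5] 22.5 24.0
0.38 [-0.1  0.2 -0.8] [-0.2  1.2 -2.6] 22.4 24.2
0.57 [-0.1  0.4 -0.7] [-1.4  1.4 -2.7] 21.9 24.5
0.76 [-0.3  0.  -0.7] [-2.3  1.1 -3.1] 21.9 24.8
0.95 [-0.9 -0.6 -0.6] [-4.4 -0.4 -1.6] 21.6 25.0
1.14 [-0.6 -0.7 -0.1] [-5.9 -1.1  1.1] 22.0 25.3
1.33 [-0.6 -0.5  0.2] [-7.3 -0.   3.5] 21.9 25.5
1.52 [ 0.3  0.9 -0.9] [-3.9  3.7 -4.8] 21.6 25.8
1.71 [-0.   0.2 -0.4] [-5.3  1.8 -1.4] 21.1 26.0
1.9 [ 0.1  0.2 -1.3] [-5.5  0.7 -9.4] 20.8 26.3
side paddle [([571.4, -57.6, 324.6], 0.64)]
side knob_mid [([561.5, -79.1, 332.0], 0.84), ([555.5, -77.4, 64.8], 0.6)]
side hinge [([572.6, -68.6, 273.3], 0.86), ([555.4, -76.1, 63.6], 0.59)]
```

Run:
```python
from swing import *
for f in (2.05,2.2):
    try: P=go(f,.62)
    except Exception as e: print(e); break
    s=st(); print(f,(s[1]-P).round(1),s[2],s[3])
    if s[3]<15: break
release(); print(st())
p=np.array(read_state()["tool_pos"]); movel(p+[0,0,70],v=200); print(st())
move_ptp([575,-95,410],down(-44)); print(st())
handle_yaw()
marks("wrist",["paddle","knob_mid","hinge"])
grab_frame("side"); marks("side",["knob_mid","hinge","paddle"])
for P in (0,45,90,135,180,225,270,315):
    q=solve_ik([*(AX+75*rad(P)),279],down(-44)); print(P,None if q is None else np.round(q,2))
```

```text
2.05 [-0.7 -1.7 -0.4] [-3.4 -3.9 -9.6] 20.1
2.2 [-0.5 -1.6  0.2] [-4.5 -4.1 -6.6] 19.3
(27.6, array([580.4, -54.3, 291. ]), array([-0.1, -0.7,  0.4]), 85.6)
(28.1, array([580.5, -54.3, 361.5]), array([ 0. , -0.7, -0.2]), 85.2)
(28.6, array([573.7, -96.8, 411.1]), array([ 1.5,  0.9, -1.8]), 85.5)
handle conf 0.61 mean [561.  -65.4] pca yaw 42.1 rect 560.3 -68.1 62.4 29.5 48.3
wrist paddle [([582.3, -51.6, 324.9], 0.91)]
wrist knob_mid [([569.7, -68.8, 333.9], 0.89)]
wrist hinge [([568.8, -65.5, 272.9], 0.58)]
side knob_mid [([570.7, -69.7, 332.9], 0.77)]
side hinge [([571.7, -68.9, 272.0], 0.94)]
side paddle [([579.0, -50.1, 323.3], 0.58)]
0 [-0.03  0.41  0.1   1.44 -0.04  1.29 -0.69]
45 [-0.1   0.36  0.08  1.51 -0.03  1.27 -0.79]
90 [-0.13  0.27  0.06  1.64 -0.02  1.23 -0.84]
135 [-0.11  0.18  0.06  1.76 -0.01  1.2  -0.81]
180 [-0.02  0.15  0.09  1.79 -0.01  1.2  -0.7 ]
225 [ 0.06  0.21  0.12  1.73 -0.03  1.21 -0.58]
270 [ 0.08  0.31  0.13  1.6  -0.04  1.24 -0.55]
315 [ 0.04  0.39  0.12  1.48 -0.05  1.28 -0.6 ]
```

Run:
```python
from swing import *
clamp()
r=rad(46)
a=AX-38*r; b=AX+28*r
move_ptp([*a,380],down(-44)); movel([*a,330],v=150)
print(movel([*b,330],v=120), st())
movel([*b,420],v=250)
release()
move_ptp([545,-105,420],down(-44)); print(st())
handle_yaw()
marks("wrist",["paddle","knob_mid","hinge"])
grab_frame("side"); marks("side",["knob_mid","hinge","paddle"])
```

```text
False (31.4, array([575.3, -59.8, 329.9]), array([-0.3, -0.3,  0.8]), 0.1)
(33.0, array([ 544.3, -106.8,  420.6]), array([0.4, 0.4, 0.1]), 85.6)
handle conf 0.82 mean [567.6 -63.3] pca yaw 43.7 rect 566.0 -65.9 60.1 28.1 46.0
wrist paddle [([585.3, -50.4, 322.2], 0.86)]
wrist knob_mid [([570.3, -68.4, 331.7], 0.92)]
wrist hinge [([565.2, -67.7, 273.9], 0.55)]
side knob_mid [([568.8, -69.5, 333.6], 0.83)]
side hinge [([572.6, -69.5, 273.7], 0.65)]
side paddle [([581.6, -47.4, 321.2], 0.7)]
```

Run:
```python
from h import *
s=grab_frame("side"); w=grab_frame("scene")
a=cv2.resize(s[110:240,220:350],(400,400),interpolation=cv2.INTER_CUBIC)
b=cv2.resize(w[100:230,220:350],(400,400),interpolation=cv2.INTER_CUBIC)
cv2.imwrite("pics/chk5.png",np.hstack([a,b]))
print(st())
```

```text
(33.5, array([ 545.1, -104.8,  419.9]), array([ 0.5, -0.3,  0.1]), 85.2)
```

View pics/chk5.png

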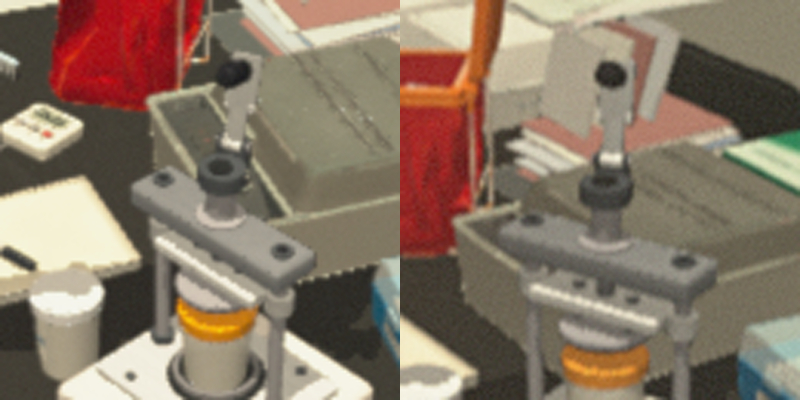

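```bash
cat >> swing.py <<'E'
def kn(f,yaw,off):
    r=rad(yaw); xy=AX+(20-55*np.cos(f)-25*np.sin(f))*r
    return np.array([*xy,271+55*np.sin(f)-25*np.cos(f)-off])
E
python3 - <<'E'
from swing import *
Y=46; P=kn(1.95,Y,26); print(P)
move_ptp(P+[0,0,60],down(Y-90)); movel(P,v=130); clamp(); print(st())
for f in (2.1,2.25,2.4,2.55,2.7):
    T=kn(f,Y,26); 
    if T[2]<279: T[2]=279
    movel(T,v=90); s=st(); print(f,(s[1]-T).round(1),s[2],s[3],s[0])
    if s[3]<14: break
T=kn(np.pi,Y,17)
for f in (2.85,3.0,3.14):
    if st()[3]<14: break
    T=kn(f,Y,19); T[2]=max(T[2],281); movel(T,v=90); s=st(); print(f,(s[1]-T).round(1),s[2],s[3],s[0])
grab_frame("side"); marks("side",["knob_mid","hinge","paddle"])
E
```

```text
[567.90363308 -67.1734271  305.34730511]
(35.2, array([568.1, -67.2, 305.7]), array([0.7, 0.9, 4. ]), 15.7)
2.1 [ 0.1 -0.   0.5] [-3.6 -0.7  8.3] 15.6 35.4
2.25 [0.5 0.1 0.9] [-2.3 -0.3  9.8] 15.9 35.7
2.4 [1.2 0.6 1.1] [-1.4  0.7  9.8] 15.6 35.9
2.55 [1.7 1.  1.4] [0.4 1.6 9.5] 15.5 36.2
2.7 [2.2 1.4 1.8] [ 1.8  2.4 10.4] 15.5 36.4
2.85 [-0.2 -0.2 -0.5] [-2.5 -2.3  0.5] 15.7 36.7
3.0 [0.9 0.9 0.5] [0.8 0.9 5.5] 15.5 36.9
3.14 [0.6 0.5 0.5] [1.4 1.  5.2] 15.6 37.2
side knob_mid [([605.6, -34.6, 311.8], 0.86)]
side hinge [([571.6, -68.7, 268.2], 0.6)]
side paddle [([603.7, -25.4, 280.1], 0.76), ([555.2, -81.9, 155.0], 0.15)]
```

Run:
```python
from swing import *
release(); sleep(.2); print(st())
for c in ("side","scene"):
    grab_frame(c); marks(c,["knob_mid","paddle"])
s=np.array(read_state()["tool_pos"]); movel([s[0],s[1],280],v=60)
clamp(); print(st())
```

```text
(38.3, array([608.1, -25.6, 281. ]), array([ 0.2, -0.2, -0.1]), 85.4)
side knob_mid [([609.8, -27.7, 299.9], 0.7)]
side paddle [([604.7, -26.1, 274.0], 0.49)]
scene knob_mid [([555.0, -78.9, 2.1], 0.7), ([605.8, -27.5, 296.2], 0.52)]
scene paddle [([605.3, -26.4, 273.0], 0.84)]
(39.5, array([608.2, -25.6, 280.3]), array([-1.2, -0.9,  2. ]), 14.8)
```

Run:
```python
from swing import *
n=36; tot=625; bad=False
for k in range(1,n+1):
    y=46-tot*k/n; psi=-44+95*k/n
    T=[*(AX+75*rad(y)),280]
    movel(T,down(psi),v=130)
    s=st()
    if k%4==0: print(k,round(y),s[0],(s[1]-T).round(1),s[2],s[3])
    if s[3]<10 or np.linalg.norm(s[2])>45: print("STOP",k,y,s); break
print(st())
grab_frame("scene"); marks("scene",["knob_mid","paddle"])
for f,t in ((3.14,0),(2.5,-.2),(1.9,-.4),(1.3,-.6),(1.0,-.6)):
    r=rad(141); P=kn(f,141,0); pin=np.array([-r[1],r[0],0])
    o=Rn.from_rotvec(t*pin)*Rn.from_rotvec(down(51)); q=solve_ik(P+17*o.as_matrix()[:,2],o.as_rotvec()); print(f,None if q is None else np.round(q,2))
```

```text
4 -23 40.8 [-0.1  0.6  0.2] [-0.5 -0.6  4.4] 14.6
8 -93 42.1 [0.3 0.3 0.1] [-0.1 -1.1  4.7] 14.8
12 -162 43.4 [-0.5  0.4  0. ] [-7.  -1.9  9. ] 15.0
16 -232 44.7 [1.3 2.1 0.1] [-2.2  4.1  7.6] 14.9
20 -301 46.0 [ 1.6 -0.9  0. ] [ 0.  -0.5  7.1] 14.4
24 -371 47.3 [-1.1 -1.3 -0.2] [-7.4  0.9  8.9] 14.9
28 -440 48.6 [-0.3  0.3  0. ] [-0.8  2.2  5.9] 15.0
32 -510 49.9 [-0.5 -1.1  0. ] [-6.1 -2.6  9. ] 14.9
36 -579 51.2 [0.5 2.4 0. ] [-6.   5.5 10.6] 14.8
(51.2, array([498.2, -29.9, 280. ]), array([-6. ,  5.5, 10.6]), 14.8)
scene knob_mid [([497.9, -27.2, 296.6], 0.53), ([554.8, -82.1, 62.1], 0.41)]
scene paddle [([496.2, -31.8, 272.7], 0.59)]
3.14 [ 0.2   0.19 -0.29  1.75  0.06  1.21  0.79]
2.5 [ 0.26  0.32 -0.25  1.52 -0.04  1.46  0.91]
1.9 [ 0.28  0.49 -0.2   1.3  -0.13  1.69  0.99]
1.3 [ 0.29  0.67 -0.13  1.1  -0.21  1.9   1.04]
1.0 [ 0.29  0.7  -0.13  1.08 -0.21  1.89  1.05]
```

Run:
```python
from swing import *
Y=141; r=rad(Y); pin=np.array([-r[1],r[0],0])
for f in np.arange(2.95,0.99,-.19):
    t=max(-.6,-.33*(np.pi-f))
    o=Rn.from_rotvec(t*pin)*Rn.from_rotvec(down(51)); T=kn(f,Y,0)+16*o.as_matrix()[:,2]
    movel(T,o.as_rotvec(),v=90); s=st(); print(round(f,2),s[0],(s[1]-T).round(1),s[2],s[3])
    if s[3]<11: print("lost"); break
grab_frame("side"); marks("side",["knob_mid","paddle"]); print(st()[0])
```

```text
2.95 51.6 [-0.3  0.9 -0.7] [-6.3  3.8  3.4] 14.7
2.76 51.9 [-0.1  0.4 -0.9] [-4.9  2.6  3.4] 14.8
2.57 52.1 [ 0.2 -0.1 -1. ] [-5.   1.7  2. ] 14.7
2.38 52.4 [ 0.5 -0.5 -1.3] [-2.   0.7 -1.7] 14.7
2.19 52.7 [ 0.2 -0.5 -1.6] [-0.6 -0.4 -7.2] 14.7
2.0 52.9 [-0.3 -0.4 -1.3] [ -3.5  -0.7 -10.4] 14.4
1.81 53.2 [-0.7 -0.1 -1.1] [ -5.7  -1.2 -12.1] 13.8
1.62 53.5 [-1.  -0.  -0.6] [-8.4 -1.1 -9.8] 13.6
1.43 53.7 [ 3.4 -2.   2.9] [ 20.9 -17.5  35.7] 3.3
lost
side knob_mid [([568.3, -86.2, 325.3], 0.61)]
side paddle [([541.0, -68.3, 325.0], 0.81)]
53.9
```

Run:
```python
from swing import *
p=np.array(read_state()["tool_pos"]); movel(p+[0,0,75],v=250)
r=rad(141)
a=AX+62*r; b=AX-8*r
move_ptp([*a,375],down(-39)); movel([*a,316],v=200); print(st())
movel([*(AX+40*r),316],v=150)
for d in (20,5,-8):
    movel([*(AX+d*r),316],v=110); print(d,st())
grab_frame("side"); marks("side",["knob_mid","paddle"]); print(st()[0])
```

```text
Traceback (most recent call last):
plant.IKError: the arm cannot follow that straight line within its joint ranges
```

Run:
```python
from swing import *
p=np.array(read_state()["tool_pos"]); r=rad(141); print(p)
for args in ((p+[0,0,70],down(51)),(p+[0,0,40],None),(p+[0,0,25],None)):
    try: movel(*args,v=200); break
    except IKError as e: print(e)
a=AX+62*r
move_ptp([*a,378],down(-39)); movel([*a,316],v=200); print(st())
movel([*(AX+40*r),316],v=150)
for d in (20,5,-8):
    movel([*(AX+d*r),316],v=110); print(d,st())
grab_frame("side"); marks("side",["knob_mid","paddle"]); print(st()[0])
```

```text
[562.49643755 -82.89172394 312.7567166 ]
(56.5, array([507.9, -40.6, 316.4]), array([0.4, 0.6, 0.7]), 0.0)
20 (57.1, array([540.5, -66.9, 316.2]), array([ 0. , -0.2, -1.3]), -0.0)
5 (57.4, array([551.9, -76.3, 315.9]), array([-0.4, -0.2,  0.2]), 0.4)
-8 (57.7, array([562. , -84.5, 315.9]), array([-0. , -0. ,  0.1]), 0.4)
side knob_mid [([589.6, -97.6, 246.3], 0.73)]
side paddle [([583.4, -95.6, 271.9], 0.58), ([553.9, -78.5, 270.0], 0.39)]
57.8
```

Run:
```python
from swing import *
p=np.array(read_state()["tool_pos"]); movel(p+[-20,0,70],v=200)
move_ptp([520,-95,410],down(20)); print(st())
handle_yaw(); marks("wrist",["knob_mid","paddle","hinge"])
s=grab_frame("side"); w=grab_frame("scene"); marks("scene",["knob_mid","pad_face","waiting_cup","vial"])
a=cv2.resize(s[110:260,220:370],(400,400),interpolation=cv2.INTER_CUBIC)
b=cv2.resize(w[130:280,220:370],(400,400),interpolation=cv2.INTER_CUBIC)
cv2.imwrite("pics/chk6.png",np.hstack([a,b])); print(st()[0])
```

```text
(59.3, array([519.9, -94.9, 409.2]), array([0.3, 0.2, 0. ]), -0.2)
handle conf 0.67 mean [479.3  16.5] pca yaw 125.7 rect 479.4 16.2 35.5 36.9 21.1
handle conf 0.64 mean [565.2 -85.5] pca yaw 150.7 rect 562.7 -83.8 24.3 71.2 59.3
wrist knob_mid [([587.1, -101.1, 242.7], 0.68)]
wrist paddle [([587.5, -97.1, 271.6], 0.64)]
wrist hinge [([536.4, -71.2, 273.8], 0.7)]
scene knob_mid [([585.6, -96.0, 245.9], 0.8)]
scene pad_face [([554.0, -81.4, 136.9], 0.71)]
scene waiting_cup [([470.4, 42.9, -1.2], 0.78)]
scene vial [([577.8, -230.2, -0.1], 0.59)]
59.9
```

View pics/chk6.png

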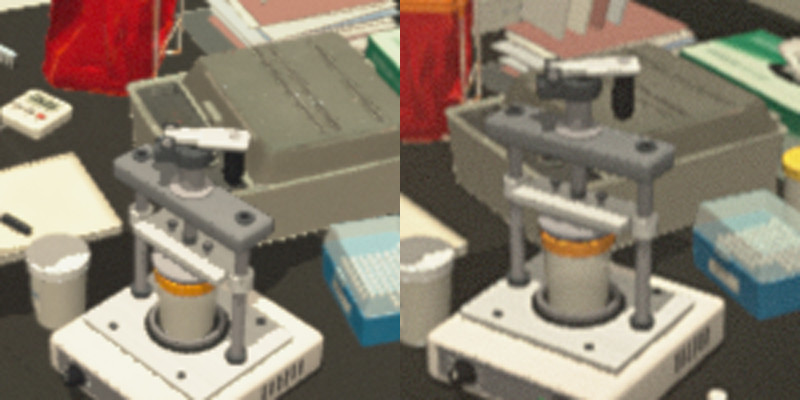

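```bash
python3 -c "
from plant import *
print(hand_in())"
```

```text
the job is handed in; nothing more can be done
None
```

I clamped the cup and folded the handle back, then handed the job in at about 60 s of the 72 s allowed. No verdict was reported.

**What I did:** I swung the handle out, gripped the knob and cranked 625° clockwise. The springs should be squeezed about 5.7 of 12 mm. That figure comes from the measured crank angle of about 16.6 rad and was not felt directly. I then folded the handle back with the knob down and moved the arm clear.

**Last checks:**
- **Handle:** the cameras show it level over the hub, hinge yaw about 151°, with the knob hanging at about z = 245 mm.
- **Pad:** its face was measured at 137 mm, against a lid height of 135 mm. The picture shows it on the lid, with the springs not solid as far as I can judge.
- **Cup and vial:** both stand within about 3 mm of where they were first measured, which is inside the measuring error.

**What went wrong on the way:**
- **First lifts:** the grip slipped off the paddle. One slip turned the crank about 54° clockwise before the handle was swung out. I measured that and counted it in the total.
- **Swing-out:** a push on the upright handle had no effect, so I finished swinging it out by gripping the knob.
- **Fold-back:** the knob slipped out near upright with a force peak of about 45 N at the wrist. I pushed the handle over with shut fingers. The crank ended about 10° short of the planned 141° yaw, which is about 0.3 mm less squeeze.

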